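# Start the milling machine for a cut

## Task

Start the mill for a cut by lightly pressing its three start buttons fully in with the fingertips, in the proper order: first the spindle on its sloping console, then the coolant pump on its tank, and last the table feed on its small square box. Leave the speed dial and the direction lever as they are set, do not shift or lift the boxes or the things lying about, and finish with the hand clear and all three start buttons in.

Things in the scene. Friction and masses are not known exactly. Their poses are not given: they have to be found in the camera images.
- spindle_box: Spindle console: loose grey desk-type casting on rubber feet, 3 kg, 140 (x) by 200 (y) mm, the widest panel; it slopes 10 deg, 72 mm high at the front (-x) edge, 97 at the back. Told by its round white tachometer. Origin: centre of the underside. Front row 30 mm before the centre: start button at y -60 mm, stop button at -5, speed dial at +60 (42 mm across, 21 tall).
- spindle_start (a joint): How far the spindle's start button is in (m): 0 = out (off), as at every start; 0.008 = fully in (on), at its end stop, where the sprung head gives about 1.5 N per mm more. It moves square to its panel (10 deg off vertical), resists with about 4 N all the way and stays where it is left. It is linked to the stop button beside it: as one goes in the other comes out by as much, so pressing stop pushes start out again.
- spindle_start_top (a point): Centre of the top of the spindle's start button: a plain flat-topped black cylinder 24 mm across, 17 mm above the panel when out (about 96 mm above the bench), 9 mm when in. The fixed ring round it is 33 mm across and 2.5 mm high. The stop button 55 mm to its left (+y) is a wider, low black mushroom head, 38 mm across.
- speed_dial_mark (a point): End of the white mark on the top of the console's speed dial, 14 mm from the dial's axis. The dial may start at any setting and turns easily if brushed. Leave it.
- coolant_unit: Coolant pump: loose green tank, 4 kg, steel lid 160 (x) by 200 (y) mm, 90 mm high. Origin: centre of the underside. On the lid: finned motor, 72 mm across, top 184 mm high, at (+32, +56) mm; grey starter box 70 by 112 mm, top 145 mm high, centred at (-36, -36), with the start button at (-36, -64) and the stop button at (-36, -10); filler cap; a loose collet.
- coolant_start (a joint): How far the coolant pump's start button is in (m), straight down; 0 = out (off), as at every start; 0.008 = fully in (on). Same working as the spindle's start button, with a stop button linked to it in the same way.
- coolant_start_top (a point): Centre of the top of the coolant pump's start button, on the starter box on the tank's lid: same button as the spindle's, 162 mm above the bench when out. The stop button (wider mushroom head) is 54 mm to its left (+y of the unit).
- feed_box: Table-feed control: loose square aluminium box with a grey top plate, 130 by 130 mm, 75 mm high, 2.2 kg, on rubber feet. Origin: centre of the underside. Told by its small size and short direction lever. Start button at (-30, -30) mm, stop button at (-30, +30). The lever pivots at (+36, 0), leans up to 0.5 rad to +y or -y, and tops out 47 mm above the box.
- feed_start (a joint): How far the table feed's start button is in (m), straight down; 0 = out (off), as at every start; 0.008 = fully in (on). Same working as the spindle's start button, with a stop button linked to it in the same way.
- feed_start_top (a point): Centre of the top of the table feed's start button: same button as the spindle's, 92 mm above the bench when out. The stop button (wider mushroom head) is 60 mm to its left (+y of the box).
- feed_lever_tip (a point): Centre of the ball on the feed box's direction lever. The lever may start leaning either way and swings easily if brushed. Leave it.
- collet: Loose steel spring collet, 33 mm across, 40 mm tall, standing on the coolant tank's lid in the corner at about (-54, +72) mm from the unit's centre. Origin: centre of its underside. Bystander.
- spanner: Loose steel spanner 180 mm long, 8 mm thick, lying flat among the boxes. Origin: centre of its underside. Bystander.
- oil_bottle: Loose white plastic bottle, 60 mm across, 165 mm tall, standing behind the boxes to the left. Origin: centre of its underside. Bystander.
- mallet: Loose brass-headed mallet 260 mm long, lying behind the boxes to the right, up to 30 mm high. Origin: below the middle of its length. Bystander.
- step_block: Loose dark steel step block for clamping, 70 by 32 mm, up to 52 mm tall, standing behind the boxes at the far left. Origin: centre of its underside. Bystander.
- drill_chuck: Loose steel drill chuck standing on its nose, 48 mm across, 70 mm tall, behind the boxes. Origin: centre of its underside. Bystander.
- chip_brush: Loose chip brush 200 mm long with a wooden handle, lying flat at the far right, about 20 mm high. Origin: below the middle of its length. Bystander.
Not all that is in view belongs to the job. Leave any blue or pink look-alike of the feed_box alone.

How it is judged:
On the way, in this order (a step that is already met when the one before it is completed fails the run):
1. the spindle's start button is pressed in (value of joint spindle_start above 0.005 m), for 0.1 s.
2. then the coolant pump's start button is pressed in (value of joint coolant_start above 0.005 m), for 0.1 s.
3. then the table feed's start button is pressed in (value of joint feed_start above 0.005 m), for 0.1 s.
At the end, for the whole second after the job is handed in: All three start buttons are pressed in (each more than 5 of its 8 mm), no box stands more than 12 mm from where it started, the speed dial's mark and the feed lever's ball are within 15 mm of where they were, and nothing is touched (value of joint each of spindle_start, coolant_start, feed_start above 0.005 m and distance of each of spindle_box, coolant_unit, feed_box from where it was at the start of the episode below 0.012 m and distance of each of speed_dial_mark, feed_lever_tip from where it was at the start of the episode below 0.015 m).
It fails at once if the coolant was started before the spindle, or the spindle stopped under it (value of joint coolant_start above 0.005 m and value of joint spindle_start below 0.0045 m).
It fails at once if the table feed was started before spindle and coolant were both running, or one of them was stopped under it (value of joint feed_start above 0.005 m and value of joint any of spindle_start, coolant_start below 0.0045 m).
It fails at once if a box was pressed hard (over 40 N) (contact force between any of the arm, the fingers and spindle_box above 40 N or contact force between any of the arm, the fingers and coolant_unit above 40 N or contact force between any of the arm, the fingers and feed_box above 40 N).
It fails at once if a control box was shoved or lifted (over 12 mm), or its speed dial or direction lever shifted (over 15 mm at the mark or ball) (distance of any of spindle_box, coolant_unit, feed_box from where it was at the start of the episode above 0.012 m or distance of any of speed_dial_mark, feed_lever_tip from where it was at the start of the episode above 0.015 m).
It fails at once if a thing lying about was moved or lifted (over 15 mm) (distance of any of collet, spanner, oil_bottle, mallet, step_block, drill_chuck, chip_brush from where it was at the start of the episode above 0.015 m).
It also fails if it takes over 51 s, if anything falls off the work surface, if the arm or the gripper's body presses on something with over 40 N, if the wrist force passes 120 N, or if a joint passes its speed limit or range.

## Robot

A 7-joint arm with a two-finger parallel gripper is mounted at the origin on the work surface. World frame = base frame: x ahead of the robot, y to its left, z up, the work surface at z = 0. Lengths are in m, angles in rad, forces in N, time in s.
With the tool pointing down it reaches from about 0.35 to 0.9 m from the base axis. Payload 7.2 kg.
Tool frame: the origin (TCP) lies between the finger pads; the fingertips stand 8 mm ahead of it and the grasp point (between the pads) lies 11 mm behind it; z points along the fingers, y is the line along which they close (so a half turn about z gives the same grasp; the last joint's range is limited). The gripper opens to 85 mm and grips with 20 to 120 N. Pads are 22 mm wide; open, the fingers measure 114 mm over their backs; the gripper's body (76 mm by 85 mm) begins 54 mm behind the grasp point. The pads swing forward as they close: fully open they stand 13 mm farther back than shut.
Start: joints at [1.076, 0.411, -0.013, 1.596, 0.006, 1.134, -0.082], TCP at [0.259, -0.569, 0.219] pointing down, gripper open.
Joint ranges: [-2.95, 2.95], [-0.29, 1.99], [-1.47, 1.44], [0.14, 2.54], [-1.03, 4.17], [0.13, 1.85], [-2.86, 2.86]. Speed limits (rad/s): [2.39, 2.39, 3.01, 3.01, 3.14, 3.14, 3.14].

## Interface

Orientations are given as [roll, pitch, yaw] about the fixed x, y, z axes, in that order (R = Rz(yaw) Ry(pitch) Rx(roll)).
In Python, from plant import * gives the robot as it stands. The module is installed in compiled form; this text tells all that it offers.
- The arm moves only by the tool jog_arm, never from a script. Its argument "plan" is text: rows parted by semicolons, each of 6 numbers parted by spaces: the shift along the world's x, y, z normalised to -1 to 1, where 1 is 300 mm, then the turn, a rotation vector about the world's x, y, z normalised to -1 to 1, where 1 is 30 degrees. In form: x y z rx ry rz; .... A call has exactly 10 rows; each row is the pose to reach, as a shift and turn from the pose commanded when the call began; what a row does not reach only later rows make up. A row lasts 1/10 s, in which the tool goes at most 50 mm and 8.59 degrees, less where a joint would pass 70% of its speed; a pose out of reach is approached as far as the arm can. A call with a number of a shift or a turn outside -1 to 1 is refused whole. A call with a gripper value outside its range is refused whole. "claw" is the closure, from 0 (fully open) to 1 (shut), set as the call begins (left out, the last holds). The fingers move at their own pace and stop on an object; "newtons" is the grip in N (left out, the last holds). Time passes only in rows, so rows that repeat a pose let the fingers close, or fill a call up. It gives the time, the measured TCP pose, the force, the opening and the grip force at its end, in the units of the state.
- get_obs(): the state, without advancing time (a new reading comes with each control period).
- snapshot(name): name is "scene" or "top" or "wrist"; returns a dict with "frame" (384x512x3 uint8, blue, green, red), "vertical_fov" (degrees; the focal length in pixels is half the picture's height over the tangent of half this angle, whatever the lens; pixels are square), "cx", "cy" (the principal point, pixels), "pose" (4x4, takes a point from camera to world coordinates). Camera axes: x right, y down, z forward; pixel columns grow to the right and rows downward; lengths in m; the calibration is good to about 2 mm. The wrist camera is an equidistant fisheye: a pixel r from the principal point sees the ray r / f radians off the axis. A picture is of the moment at which its call begins. There is no depth.
- sign_off(): hands the job in; it is judged then, once.
Trained networks look in a picture, given as the dict that the camera call returned (one of the last four; its "shot" number tells which), for a name from the list of things; names that differ only in an ending like _2 or _b are one class to them, and where a whole thing is asked for, a point or a joint stands for the part that bears it (a point fixed in the world has none). Each returns a list of dicts, best first, with "confidence" (0 to 1); they miss things now and then, are a little off and sometimes report something else, mostly with a low value. They report only what shows in the picture. A call takes as long as a camera call. They do not tell look-alikes from the thing itself.
- find_in(picture, thing): "extent" ([centre column, centre row, width, height] in pixels, round what is visible of it).
- silhouettes(picture, thing): "region" (384x512 bool, what is visible of it) and "extent" ([centre column, centre row, width, height] in pixels, round what is visible of it).
The state is a dict: "time_s": time; "q": joint angles; "dq": joint speeds; "joint_efforts": joint torques, N m; "tcp_pos": TCP position; "tcp_rot": TCP orientation; "contact_force": force on the tool from outside, world axes, zero at the start; "torque": the same for the moment, N m; "opening": finger opening in m; "grasp_force": force on a finger pad.
Only numpy, scipy, OpenCV 4.12 (cv2) and the standard library are available. Lean on these libraries where they do the work, as an engineer would, in place of code of your own. Each camera call takes 0.05 s, during which the arm holds its last target. There are 200 camera calls.

## Working session

There is one attempt and no reset: what is moved stays moved. The work goes in short steps, Python scripts to look and compute and a tool call to move; the robot and the scene stay as the last step left them, time stands still between calls to the robot, and variables do not carry over. Pictures are saved under pics/ and viewed, at most 10 in all, crops included, and the job is handed in when it is done.

Besides the shell and the picture viewer there is one more tool, called after "Request:" as name(argument=value, ...) on one line, values as JSON. jog_arm: Moves the arm, as the interface text tells. Scaled input: -1 to 1 covers 300 mm each way for a shift and 30 degrees each way for a turn. Its arguments: {"type":"object","properties":{"plan":{"type":"string"},"claw":{"type":"number"},"newtons":{"type":"number"}},"required":["plan"]}

```bash
mkdir -p pics; cat > h.py <<'E'
from plant import *
import numpy as np, cv2
def ray(s,u,v,fish=False):
    f=s["frame"].shape[0]/2/np.tan(np.radians(s["vertical_fov"])/2)
    x,y=(u-s["cx"])/f,(v-s["cy"])/f
    if fish:
        r=np.hypot(x,y)+1e-12; d=np.array([np.sin(r)*x/r,np.sin(r)*y/r,np.cos(r)])
    else: d=np.array([x,y,1.])
    P=np.array(s["pose"]); return P[:3,3],P[:3,:3]@d
def atz(s,u,v,z,fish=False):
    o,d=ray(s,u,v,fish); return o+d*(z-o[2])/d[2]
def proj(s,p,fish=False):
    f=s["frame"].shape[0]/2/np.tan(np.radians(s["vertical_fov"])/2)
    P=np.array(s["pose"]); c=P[:3,:3].T@(np.array(p)-P[:3,3])
    if fish:
        r=np.hypot(c[0],c[1]); k=np.arctan2(r,c[2])/(r+1e-12)
    else: k=1/c[2]
    return s["cx"]+f*k*c[0],s["cy"]+f*k*c[1]
E
python3 - <<'E'
from h import *
for n in ("top","scene"):
    s=snapshot(n); cv2.imwrite(f"pics/{n}0.png",cv2.resize(s["frame"],(800,600),interpolation=cv2.INTER_CUBIC))
    print(n,np.round(s["pose"],3).tolist(),s["vertical_fov"],s["cx"],s["cy"])
    for t in ("spindle_box","coolant_unit","feed_box","spindle_start_top","coolant_start_top","feed_start_top","spanner"):
        print(t,[(np.round(d["extent"]).tolist(),round(d["confidence"],2)) for d in find_in(s,t)[:4]])
print(get_obs())
E
```

```text
top [[-0.003, -0.992, 0.127, 0.38], [-1.0, 0.002, -0.015, -0.032], [0.014, -0.128, -0.992, 1.556], [0.0, 0.0, 0.0, 1.0]] 45.18247072752045 257.06020837372256 190.41059719301566
spindle_box [([342.0, 151.0, 26.0, 80.0], 0.53)]
coolant_unit [([236.0, 170.0, 67.0, 59.0], 0.73)]
feed_box [([191.0, 273.0, 52.0, 39.0], 0.72), ([152.0, 206.0, 50.0, 54.0], 0.69), ([97.0, 269.0, 54.0, 56.0], 0.64)]
spindle_start_top [([360.0, 228.0, 11.0, 5.0], 0.59), ([362.0, 228.0, 7.0, 7.0], 0.53)]
coolant_start_top [([256.0, 182.0, 4.0, 9.0], 0.46)]
feed_start_top [([160.0, 216.0, 7.0, 8.0], 0.56)]
spanner [([244.0, 238.0, 12.0, 56.0], 0.6), ([122.0, 166.0, 28.0, 14.0], 0.45), ([159.0, 215.0, 8.0, 7.0], 0.37), ([341.0, 213.0, 70.0, 53.0], 0.22)]
scene [[-0.066, 0.804, -0.591, 1.259], [0.998, 0.058, -0.033, -0.01], [0.008, -0.592, -0.806, 1.111], [0.0, 0.0, 0.0, 1.0]] 51.62876365154703 250.62742533038133 190.6395848835279
spindle_box [([169.0, 189.0, 71.0, 55.0], 0.55)]
coolant_unit [([269.0, 229.0, 75.0, 77.0], 0.56)]
feed_box [([358.0, 209.0, 52.0, 53.0], 0.88), ([315.0, 157.0, 48.0, 40.0], 0.83), ([399.
[... 365 characters left out ...]
y([ 1.07578215,  0.41106891, -0.01269893,  1.59620896,  0.00555946,
        1.13434527, -0.08219248]), 'dq': array([ 1.56369021e-03, -8.62148494e-05,  1.56686792e-04,  1.34796494e-04,
       -1.71548815e-03,  2.28191542e-04,  1.02784845e-03]), 'joint_efforts': array([-7.35376739e-05, -6.00348258e+01,  6.80723023e-01, -2.99727362e+01,
        1.38624062e-02,  1.59551502e-03,  2.95934080e-05]), 'tcp_pos': array([ 0.2587259 , -0.56891526,  0.21861318]), 'tcp_rot': array([ 3.14159058e+00, -3.62302222e-05,  4.26812953e-01]), 'contact_force': array([ 0.21993636,  0.07235566, -0.32137774]), 'torque': array([-0.01083789, -0.01439276,  0.01662755]), 'grasp_force': 0.0, 'opening': 0.08512617950038238}
```

View pics/top0.png

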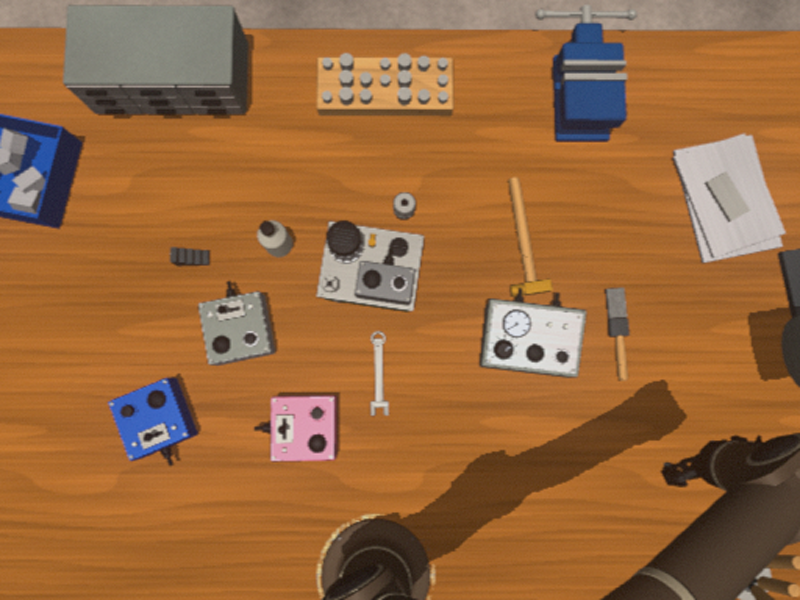

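View pics/scene0.png

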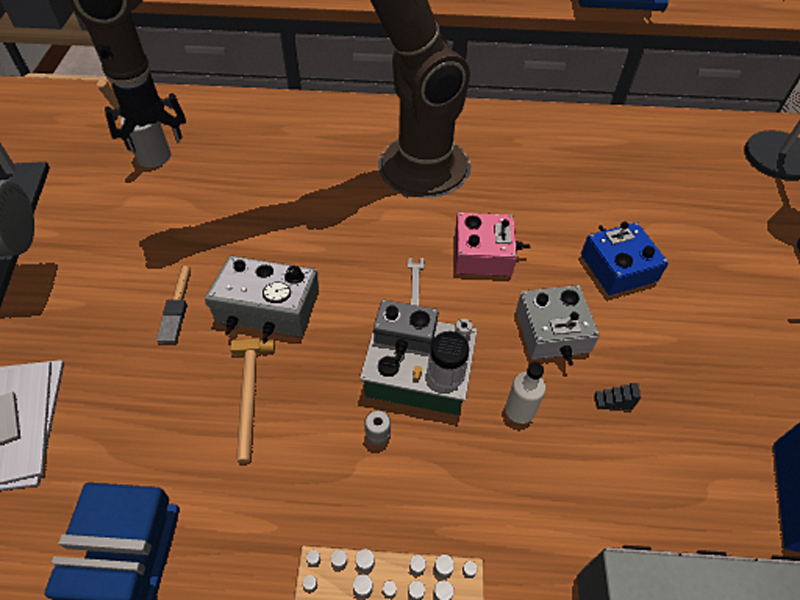

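Top view (800x600 px): spindle console with a white tachometer, start about (562,357), stop (535,353), dial (503,349). Green tank with starter box: start (400,283), stop (373,279). Feed-box candidates are the grey one at (236,327), the blue one at (152,418) and the pink one at (303,428). The grey one is the job: start (250,338), stop (221,344), lever at (230,305). I'll check these in one close montage.

```bash
python3 - <<'E'
from h import *
s=snapshot("top"); c=snapshot("scene")
np.save("pics/top.npy",s["frame"]);np.save("pics/scene.npy",c["frame"])
rows=[]
for im,pts in ((s,[(342,216),(238,170),(151,208)]),(c,[(169,189),(269,225),(358,209)])):
    rows.append(np.hstack([cv2.resize(im["frame"][v-30:v+30,u-33:u+33],None,fx=4,fy=4.7,interpolation=cv2.INTER_CUBIC) for u,v in pts]))
cv2.imwrite("pics/mont.png",np.vstack(rows))
for n,u,v,z in (("sp",359.7,228.5,.096),("co",256,181,.162),("fe",160,216.3,.092)): print(n,atz(s,u,v,z))
for n,u,v,z in (("sp",153,169.6,.096),("co",250.2,200.3,.162),("fe",346.9,191.4,.092)): print(n,atz(c,u,v,z))
E
```

```text
sp [ 0.44581151 -0.37872358  0.096     ]
co [ 0.5884343  -0.04992947  0.162     ]
fe [0.48627667 0.25354295 0.092     ]
sp [ 0.45302274 -0.37704467  0.096     ]
co [ 0.598838   -0.04724134  0.162     ]
fe [0.49358013 0.25500896 0.092     ]
```

View pics/mont.png

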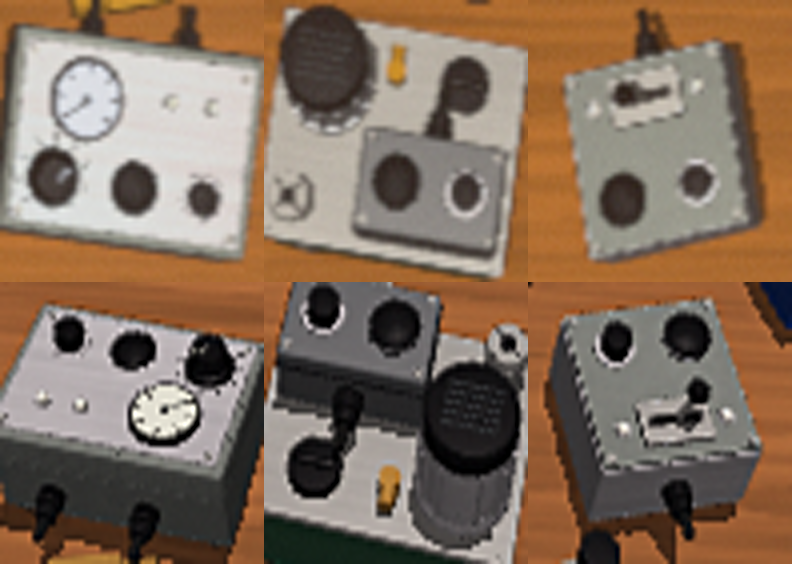

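Choice: the grey feed box, confirmed by its grey top and lever. The start buttons are the narrow ones with a white ring, to the right of each mushroom head. Next I move over the spindle start with the fingers shut and look through the wrist camera.

Request:
jog_arm(plan="0.1 0.1 0.05 0 0 -0.2; 0.2 0.2 0.05 0 0 -0.4; 0.3 0.3 0.05 0 0 -0.6; 0.4 0.4 0.05 0 0 -0.8; 0.5 0.5 0 0 0 -1; 0.6 0.6 0 0 0 -1; 0.635 0.637 0 0 0 -1; 0.635 0.637 0 0 0 -1; 0.635 0.637 0 0 0 -1; 0.635 0.637 0 0 0 -1", claw=1, newtons=20)

```text
time_s: 1.9
tcp_pos: [0.4477, -0.3797, 0.2187]
tcp_rot: [3.141, 0.0, -0.1]
contact_force: [-0.6, 0.3, 0.1]
opening: -0.0002
grasp_force: 0.0
```

```bash
python3 - <<'E'
from h import *
s=snapshot("wrist"); cv2.imwrite("pics/w1.png",cv2.resize(s["frame"],(800,600),interpolation=cv2.INTER_CUBIC))
print(np.round(s["pose"],3).tolist(),s["vertical_fov"],s["cx"],s["cy"])
for p in ([.449,-.378,.096],get_obs()["tcp_pos"]+[0,0,-.008]): print(proj(s,p,True))
for t in ("spindle_start_top",): print([(np.round(d["extent"],1).tolist(),round(d["confidence"],2)) for d in find_in(s,t)[:4]])
o=get_obs();print(o["time_s"],o["tcp_pos"],o["tcp_rot"],o["contact_force"])
E
```

```text
[[-0.1, -0.944, -0.316, 0.528], [-0.995, 0.095, 0.031, -0.388], [0.001, 0.317, -0.948, 0.373], [0.0, 0.0, 0.0, 1.0]] 65.70646984690485 255.80298464433122 188.5888915993043
(np.float64(253.4742152124647), np.float64(175.3166005380323))
(np.float64(255.14112778021624), np.float64(228.9110149492425))
[([257.9, 176.3, 24.1, 30.7], 0.85)]
2.0 [ 0.44788729 -0.37942272  0.21871617] [ 3.14095423e+00  2.33745635e-04 -9.96038440e-02] [ 0.9326983  -0.26345631 -0.37018879]
```

View pics/w1.png

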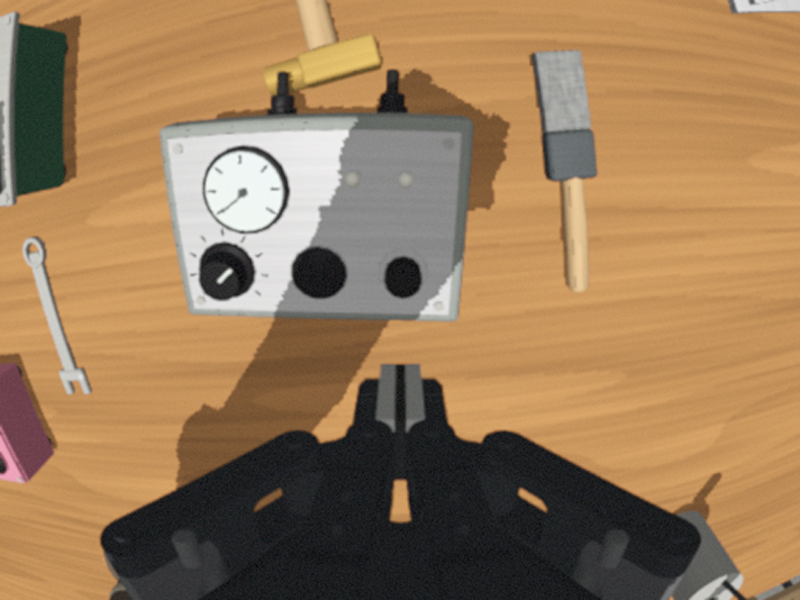

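Wrist view: start button at (403,276) of 800x600, stop (319,272), dial (227,271), fingertips (400,366). The cue is clear.

```bash
cat >> h.py <<'E'
def find(thing,z,n=3):
    r=[]
    for i in range(n):
        s=snapshot("wrist"); d=find_in(s,thing)
        if d: r.append(atz(s,*d[0]["extent"][:2],z,True)); print(np.round(d[0]["extent"],1),round(d[0]["confidence"],2),r[-1],s["pose"][:3,3])
    o=get_obs(); print(o["time_s"],o["tcp_pos"],o["tcp_rot"],o["contact_force"])
E
python3 - <<'E'
from h import *
find("spindle_start_top",.094,2)
E
```

```text
[258.7 178.2  26.   29.8] 0.71 [ 0.44520843 -0.38243596  0.094     ] [ 0.52771527 -0.38769235  0.37340381]
[258.6 179.9  28.3  30.8] 0.88 [ 0.4439396 -0.3816157  0.094    ] [ 0.52811447 -0.38715344  0.3733747 ]
2.2 [ 0.44871004 -0.37843546  0.21863758] [ 3.14146832e+00  1.96218994e-05 -9.79722164e-02] [-0.39317479 -1.01759066  0.93064516]
```

Request:
jog_arm(plan="-0.04 -0.007 -0.13 -0.01 -0.15 0; -0.04 -0.007 -0.25 -0.03 -0.33 0; -0.03 -0.008 -0.3 -0.033 -0.333 0; -0.02 -0.01 -0.33 -0.033 -0.333 0; -0.02 -0.01 -0.356 -0.033 -0.333 0; -0.02 -0.01 -0.356 -0.033 -0.333 0; -0.02 -0.01 -0.356 -0.033 -0.333 0; -0.02 -0.01 -0.356 -0.033 -0.333 0; -0.02 -0.01 -0.356 -0.033 -0.333 0; -0.02 -0.01 -0.356 -0.033 -0.333 0")

```text
time_s: 3.2
tcp_pos: [0.4435, -0.381, 0.1123]
tcp_rot: [3.141, -0.176, -0.096]
contact_force: [0.1, 0.3, -0.3]
opening: -0.0001
grasp_force: 0.0
```

```bash
python3 - <<'E'
from h import *
find("spindle_start_top",.094,1)
s=snapshot("wrist"); cv2.imwrite("pics/w2.png",cv2.resize(s["frame"][130:300,150:362],(800,640))[:600])
E
```

```text
[257.2 220.6  40.   40. ] 0.92 [ 0.44712136 -0.38260606  0.094     ] [ 0.49499282 -0.38621635  0.27880355]
3.3 [ 0.44331965 -0.38090162  0.11206571] [ 3.14095027 -0.17552242 -0.09666475] [-0.35782757  0.34058464  1.17915463]
```

View pics/w2.png

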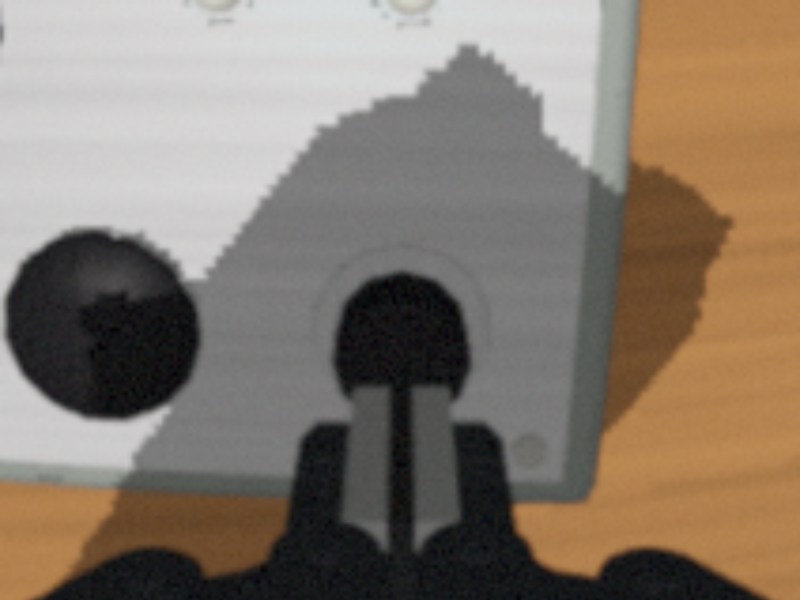

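```bash
python3 - <<'E'
from h import *
from scipy.spatial.transform import Rotation as R
s=snapshot("wrist"); o=get_obs(); T=R.from_euler("xyz",o["tcp_rot"]).as_matrix()
for v in (232.3,267):
    c,d=ray(s,256,v,True); c=T.T@(c-o["tcp_pos"]); d=T.T@d
    print("cam in tool",c,"dir",d)
    for x in (-.011,0,.011): print(x,c+d*(x-c[0])/d[0])
for p in ([0,0,.008],[.011,0,.008],[-.011,0,.008]): print(proj(s,T@np.array(p)+o["tcp_pos"],True))
for p in ([.447,-.3815,.096],[.4445,-.381,.096]): print(proj(s,p,True))
E
```

```text
cam in tool [ 0.08014573  0.00037745 -0.15494124] dir [-4.52197546e-01  5.48726056e-04  8.91917641e-01]
-0.011 [-0.011       0.00048805  0.02483524]
0 [0.         0.00047471 0.00313876]
0.011 [ 0.011       0.00046136 -0.01855771]
cam in tool [ 0.08014573  0.00037745 -0.15494124] dir [-5.52980681e-01  4.47729479e-04  8.33193954e-01]
-0.011 [-0.011       0.00045125 -0.01760901]
0 [ 0.          0.00044234 -0.03418307]
0.011 [ 0.011       0.00043344 -0.05075712]
(np.float64(255.21335261876382), np.float64(228.70122686768823))
(np.float64(255.18469888669753), np.float64(212.1128965251229))
(np.float64(255.2417843693332), np.float64(244.42726918532728))
(np.float64(255.5999129454818), np.float64(221.51869867234046))
(np.float64(255.2010670352034), np.float64(225.37016281467672))
```

```bash
python3 - <<'E'
from h import *
from scipy.spatial.transform import Rotation as R
s=snapshot("scene"); o=get_obs(); T=R.from_euler("xyz",o["tcp_rot"]).as_matrix()
k=10;u0,v0=120,135
im=cv2.resize(s["frame"][v0:v0+60,u0:u0+80],None,fx=k,fy=k,interpolation=cv2.INTER_CUBIC)
def mk(p,c):
    u,v=proj(s,p); print(np.round([u,v],1)); cv2.circle(im,(int((u-u0+.5)*k),int((v-v0+.5)*k)),3,c,-1)
for x,c in ((.011,(0,0,255)),(-.011,(0,255,0))):
  for y in (-.01,.01):
    for z in (.008,-.03): mk(T@np.array([x,y,z])+o["tcp_pos"],c)
mk([.447,-.3815,.096],(255,0,0))
cv2.imwrite("pics/s2.png",im)
E
```

```text
[153.7 168.6]
[152.1 159.5]
[147.8 167.7]
[146.1 158.7]
[155.9 164.3]
[154.4 155.3]
[150.1 163.5]
[148.5 154.5]
[152.  168.1]
```

View pics/s2.png

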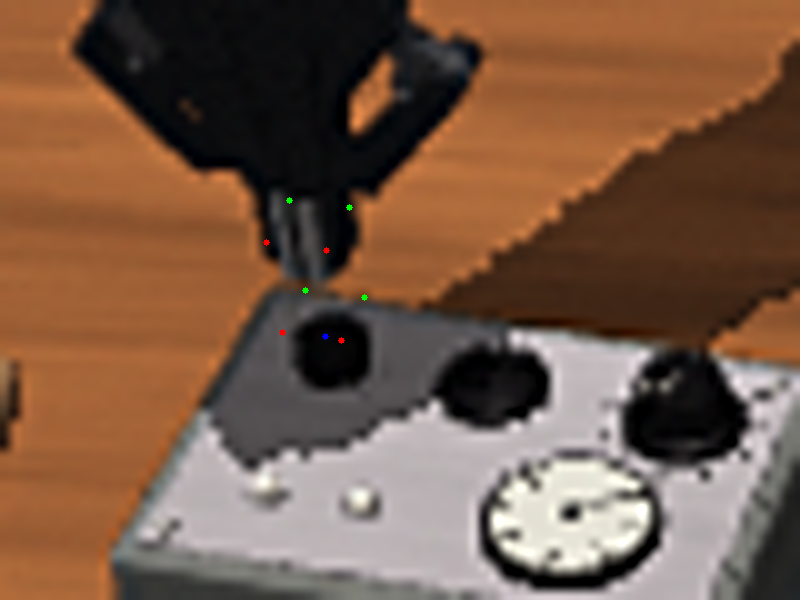

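Scene crop: the fingertips at (310,280) sit clearly above the button top at (333,342). They are roughly 20–25 mm shorter than the stated tip, and the wrist view agrees. I'll lower along the panel's normal in safe steps and feel for contact.

Request:
jog_arm(plan="0.006 0 0 0 0 0; 0.008 0 -0.01 0 0 0; 0.009 0 -0.02 0 0 0; 0.011 -0.001 -0.03 0 0 0; 0.013 -0.001 -0.04 0 0 0; 0.015 -0.001 -0.05 0 0 0; 0.017 -0.001 -0.06 0 0 0; 0.018 -0.001 -0.066 0 0 0; 0.018 -0.001 -0.066 0 0 0; 0.018 -0.001 -0.066 0 0 0")

```text
time_s: 4.45
tcp_pos: [0.4486, -0.3812, 0.092]
tcp_rot: [3.141, -0.175, -0.097]
contact_force: [0.4, 0.0, 0.3]
opening: 0.0001
grasp_force: 0.0
```

Request:
jog_arm(plan="0.001 0 -0.006 0 0 0; 0.002 0 -0.012 0 0 0; 0.003 0 -0.018 0 0 0; 0.004 0 -0.024 0 0 0; 0.005 0 -0.03 0 0 0; 0.006 0 -0.036 0 0 0; 0.007 0 -0.041 0 0 0; 0.008 0 -0.046 0 0 0; 0.008 0 -0.046 0 0 0; 0.008 0 -0.046 0 0 0")

```text
time_s: 5.45
tcp_pos: [0.451, -0.3812, 0.078]
tcp_rot: [3.141, -0.175, -0.097]
contact_force: [0.6, 0.4, -0.3]
opening: -0.0001
grasp_force: 0.2
```

```bash
python3 - <<'E'
from h import *
s=snapshot("wrist"); o=get_obs(); print(o["time_s"],o["tcp_pos"],o["contact_force"])
cv2.imwrite("pics/w3.png",cv2.resize(s["frame"][170:300,180:332],(700,600)))
E
```

```text
5.5 [ 0.45099975 -0.38117583  0.07801979] [ 0.09729864 -1.0761893  -0.40952187]
```

View pics/w3.png

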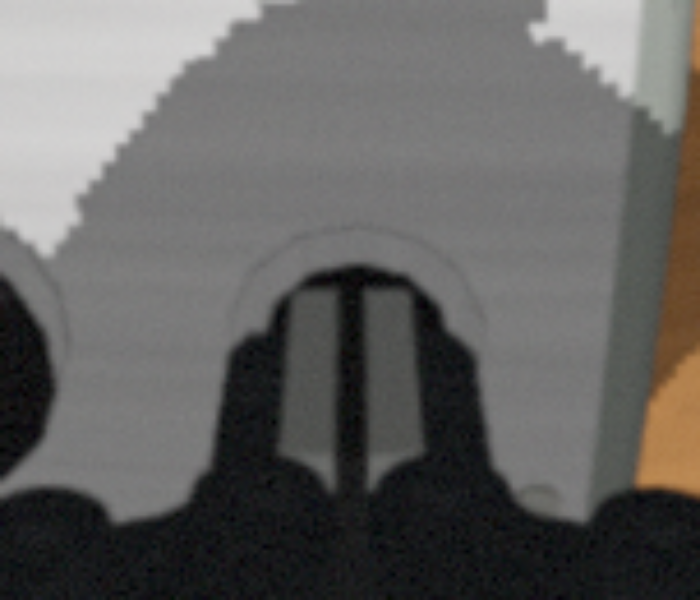

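The tips are centred over the button, with their front edge about 2 mm inside its front rim. Next I press along the normal.

Request:
jog_arm(plan="0.003 -0.003 0 0 0 0; 0.006 -0.004 -0.004 0 0 0; 0.006 -0.004 -0.008 0 0 0; 0.007 -0.004 -0.012 0 0 0; 0.008 -0.004 -0.016 0 0 0; 0.009 -0.004 -0.02 0 0 0; 0.009 -0.004 -0.023 0 0 0; 0.01 -0.004 -0.026 0 0 0; 0.01 -0.004 -0.03 0 0 0; 0.01 -0.004 -0.03 0 0 0")

```text
time_s: 6.5
tcp_pos: [0.4536, -0.3823, 0.0706]
tcp_rot: [3.141, -0.175, -0.097]
contact_force: [-9.9, 5.9, 19.7]
opening: -0.0001
grasp_force: 10.6
```

Force is about 23 N, so I back off and look.

Request:
jog_arm(plan="-0.002 0 0.01 0 0 0; -0.006 0 0.03 0 0 0; -0.01 0 0.06 0 0 0; -0.015 0 0.09 0 0 0; -0.02 0 0.12 0 0 0; -0.02 0 0.12 0 0 0; -0.02 0 0.12 0 0 0; -0.02 0 0.12 0 0 0; -0.02 0 0.12 0 0 0; -0.02 0 0.12 0 0 0")

```text
time_s: 7.5
tcp_pos: [0.4479, -0.3822, 0.1048]
tcp_rot: [-3.142, -0.175, -0.097]
contact_force: [0.1, 0.1, 0.0]
opening: 0.0002
grasp_force: 0.0
```

```bash
python3 - <<'E'
from h import *
s=snapshot("wrist"); c=snapshot("scene"); o=get_obs(); print(o["time_s"],o["tcp_pos"],o["contact_force"])
a=cv2.resize(s["frame"][140:250,190:325],(480,400)); b=cv2.resize(c["frame"][155:185,140:164],(320,400),interpolation=cv2.INTER_CUBIC)
old=np.load("pics/scene.npy"); d=cv2.resize(old[155:185,140:164],(320,400),interpolation=cv2.INTER_CUBIC)
cv2.imwrite("pics/w4.png",cv2.resize(np.hstack([a,b,d]),(800,286)))
E
```

```text
7.6 [ 0.44793534 -0.38224495  0.10493777] [ 0.24211221 -0.90974867  1.03644079]
```

View pics/w4.png

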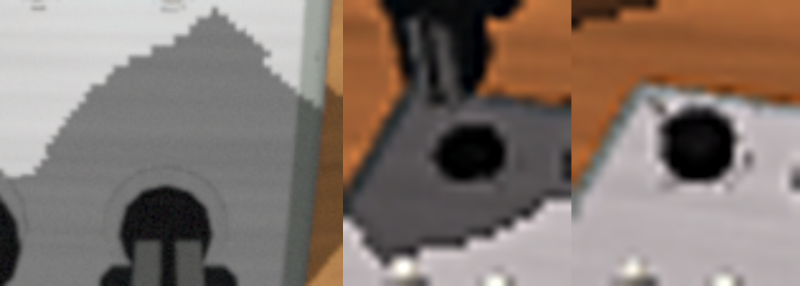

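The spindle start is in: the black blob in the scene crop is shorter by about 8 mm worth, the box's corner is unmoved, and the tips end about 18 mm behind the TCP. I raise, level the hand and go to the coolant unit.

Request:
jog_arm(plan="0 0 0.15 0 0 0; 0 0 0.3 0 0 0; 0.02 0.02 0.42 0 0.1 0; 0.1 0.12 0.43 0.01 0.2 0; 0.18 0.24 0.43 0.033 0.333 0; 0.26 0.36 0.43 0.033 0.333 0; 0.34 0.48 0.43 0.033 0.333 0; 0.42 0.6 0.43 0.033 0.333 0; 0.47 0.74 0.43 0.033 0.333 0; 0.48 0.88 0.43 0.033 0.333 0")

```text
time_s: 8.6
tcp_pos: [0.5933, -0.1162, 0.2336]
tcp_rot: [-3.141, -0.0, -0.096]
contact_force: [0.6, 0.1, -0.5]
opening: 0.0002
grasp_force: 0.0
```

Request:
jog_arm(plan="0 0.1 0 0 0 0; 0 0.23 0 0 0 0; 0 0.235 0 0 0 0; 0 0.235 -0.04 0 0 0; 0 0.235 -0.08 0 0 0; 0 0.235 -0.08 0 0 0; 0 0.235 -0.08 0 0 0; 0 0.235 -0.08 0 0 0; 0 0.235 -0.08 0 0 0; 0 0.235 -0.08 0 0 0")

```text
time_s: 9.6
tcp_pos: [0.5922, -0.0481, 0.2105]
tcp_rot: [3.142, -0.001, -0.097]
contact_force: [0.2, 0.7, -0.7]
opening: 0.0002
grasp_force: 0.0
```

```bash
python3 - <<'E'
from h import *
find("coolant_start_top",.161,2)
s=snapshot("wrist"); np.save("pics/w5.npy",s["frame"]); cv2.imwrite("pics/w5.png",cv2.resize(s["frame"][100:292,130:386],(800,600)))
E
```

```text
[257.1 207.8  28.8  34.5] 0.56 [ 0.58911685 -0.04904904  0.161     ] [ 0.67189373 -0.05620458  0.3653033 ]
[257.2 208.8  31.6  32.9] 0.8 [ 0.58826164 -0.04890244  0.161     ] [ 0.67184483 -0.05603927  0.36519698]
9.8 [ 0.59207468 -0.04781738  0.2103785 ] [ 3.14157489e+00 -3.01445817e-04 -9.67102019e-02] [-0.44739009  0.21945872  0.00667028]
```

View pics/w5.png

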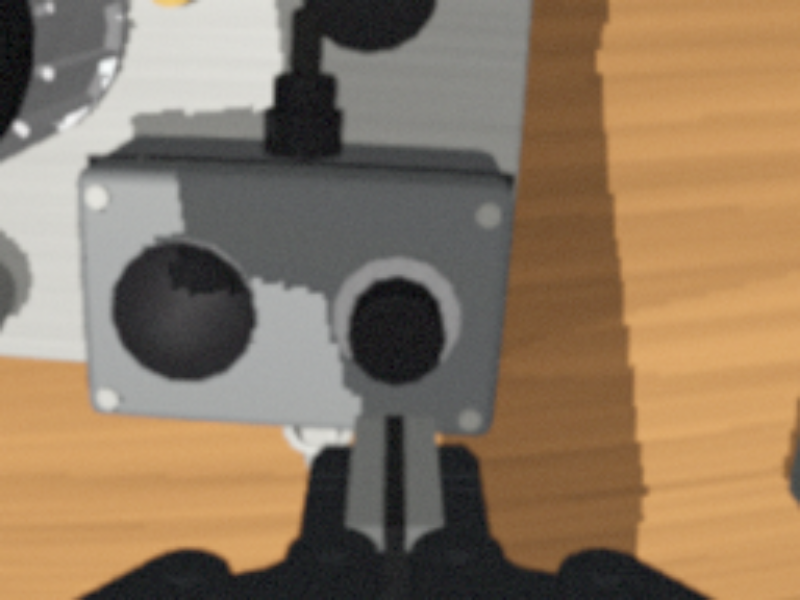

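Coolant start at crop (397,330), stop at (183,312), tips at (395,415): well aligned. I lower to just above contact.

Request:
jog_arm(plan="-0.004 -0.004 -0.05 0 0 0; -0.004 -0.004 -0.1 0 0 0; -0.004 -0.004 -0.15 0 0 0; -0.004 -0.004 -0.18 0 0 0; -0.004 -0.004 -0.2 0 0 0; -0.004 -0.004 -0.208 0 0 0; -0.004 -0.004 -0.208 0 0 0; -0.004 -0.004 -0.208 0 0 0; -0.004 -0.004 -0.208 0 0 0; -0.004 -0.004 -0.208 0 0 0")

```text
time_s: 10.85
tcp_pos: [0.591, -0.049, 0.1481]
tcp_rot: [-3.142, -0.001, -0.097]
contact_force: [0.4, 0.0, -0.1]
opening: -0.0003
grasp_force: 0.0
```

```bash
cat >> h.py <<'E'
def near():
    s=snapshot("wrist"); o=get_obs(); print(o["time_s"],o["tcp_pos"],o["contact_force"])
    g=cv2.cvtColor(s["frame"],cv2.COLOR_BGR2GRAY)
    for u in (248,256,264): print(u,"v200..240",g[200:240,u].tolist())
    for v in (226,229,231,234): print(v,"u232..280",g[v,232:281].tolist())
    return s
E
python3 -c "
from h import *
near()"
```

```text
10.9 [ 0.59096364 -0.04904184  0.14802036] [0.74541646 0.06673359 0.95201618]
248 v200..240 [97, 95, 93, 94, 94, 97, 92, 94, 94, 92, 94, 96, 94, 107, 134, 148, 150, 145, 145, 148, 149, 136, 75, 18, 13, 16, 22, 24, 24, 17, 22, 34, 62, 93, 107, 103, 106, 106, 104, 107]
256 v200..240 [95, 96, 92, 94, 96, 96, 91, 96, 94, 96, 95, 100, 114, 134, 149, 147, 148, 147, 147, 143, 116, 58, 19, 23, 9, 18, 10, 20, 24, 20, 27, 33, 29, 25, 31, 28, 27, 28, 25, 27]
264 v200..240 [96, 97, 96, 93, 96, 96, 95, 93, 95, 98, 94, 96, 92, 99, 115, 137, 149, 151, 147, 150, 150, 149, 133, 78, 26, 16, 14, 19, 24, 20, 21, 29, 63, 96, 105, 104, 104, 106, 103, 106]
226 u232..280 [146, 147, 146, 146, 149, 148, 145, 136, 118, 80, 48, 12, 18, 25, 18, 21, 22, 19, 27, 18, 18, 17, 29, 12, 10, 18, 8, 28, 14, 22, 26, 20, 14, 27, 13, 43, 83, 126, 144, 146, 146, 147, 150, 148, 148, 145, 132, 111, 95]
229 u232..280 [149, 148, 147, 146, 141, 111, 63, 34, 7, 22, 16, 18, 23, 19, 21, 32, 17, 25, 24, 18, 26, 15, 26, 24, 20, 26, 17, 23, 24, 25, 18, 22, 20, 21, 30, 19, 23, 12, 46, 93, 125, 143, 148, 148, 148, 145, 144, 134, 115]
231 u232..280 [149, 149, 147, 140, 114, 64, 21, 9, 29, 13, 25, 26, 31, 30, 28, 34, 34, 39, 29, 38, 31, 34, 36, 37, 33, 29, 33, 31, 36, 35, 30, 27, 29, 32, 36, 35, 33, 23, 19, 21, 63, 112, 142, 148, 147, 148, 143, 144, 134]
234 u232..280 [148, 148, 143, 116, 68, 28, 20, 18, 22, 23, 45, 78, 96, 100, 104, 104, 107, 105, 104, 103, 90, 58, 38, 24, 31, 32, 44, 82, 100, 104, 104, 104, 105, 106, 104, 105, 99, 66, 23, 18, 24, 76, 131, 145, 149, 146, 146, 147, 145]
```

```bash
cat >> h.py <<'E'
def sil(s,x,y,zt,zb,v=234,r=.012):
    m=np.zeros((3072,4096),np.uint8); a=np.linspace(0,2*np.pi,80)
    P=np.array([proj(s,[x+r*np.cos(t),y+r*np.sin(t),z],True) for z in (zt,zb) for t in a])*8+4
    cv2.fillConvexPoly(m,cv2.convexHull(P.astype(np.int32)),1)
    w=np.flatnonzero(m[v*8+4]); t=np.flatnonzero(m.any(1))[0]
    return t/8-.5,w[0]/8-.5,w[-1]/8-.5
E
python3 - <<'E'
from h import *
s=snapshot("wrist")
for x in (.587,.589,.591): print(x,[np.round(sil(s,x,-.049,.162,zb),1) for zb in (.148,.161)])
E
```

```text
0.587 [array([222.4, 236.6, 274.9]), array([232.8, 247.6, 263.8])]
0.589 [array([219.2, 235.2, 275.5]), array([229.4, 241. , 269.8])]
0.591 [array([216.1, 234.4, 275.8]), array([226. , 237.1, 273. ])]
```

Request:
jog_arm(plan="-0.005 0.003 0 0 0 0; -0.01 0.003 0 0 0 0; -0.01 0.003 -0.007 0 0 0; -0.01 0.003 -0.014 0 0 0; -0.01 0.003 -0.02 0 0 0; -0.01 0.003 -0.026 0 0 0; -0.01 0.003 -0.032 0 0 0; -0.01 0.003 -0.038 0 0 0; -0.01 0.003 -0.038 0 0 0; -0.01 0.003 -0.038 0 0 0")

```text
time_s: 11.95
tcp_pos: [0.5877, -0.048, 0.1371]
tcp_rot: [3.142, 0.0, -0.097]
contact_force: [-4.3, 1.2, 11.7]
opening: 0.0002
grasp_force: 5.6
```

Request:
jog_arm(plan="0 0 -0.002 0 0 0; 0 0 -0.004 0 0 0; 0 0 -0.006 0 0 0; 0 0 -0.007 0 0 0; 0 0 -0.007 0 0 0; 0 0 -0.007 0 0 0; 0 0 -0.007 0 0 0; 0 0 -0.007 0 0 0; 0 0 -0.007 0 0 0; 0 0 -0.007 0 0 0")

```text
time_s: 12.95
tcp_pos: [0.5877, -0.048, 0.1354]
tcp_rot: [3.142, -0.0, -0.097]
contact_force: [-5.5, 0.1, 14.9]
opening: -0.0
grasp_force: 6.8
```

Stiffness of about 1.8 N/mm matches the end stop, so the button is in. I retreat straight up and check.

Request:
jog_arm(plan="0 0 0.02 0 0 0; 0 0 0.05 0 0 0; 0 0 0.1 0 0 0; 0 0 0.15 0 0 0; 0 0 0.2 0 0 0; 0 0 0.25 0 0 0; 0 0 0.25 0 0 0; 0 0 0.25 0 0 0; 0 0 0.25 0 0 0; 0 0 0.25 0 0 0")

```text
time_s: 13.95
tcp_pos: [0.5873, -0.0482, 0.2083]
tcp_rot: [3.141, 0.002, -0.097]
contact_force: [-0.3, -0.7, -0.1]
opening: 0.0
grasp_force: 0.0
```

```bash
python3 - <<'E'
from h import *
s=snapshot("wrist"); o=get_obs(); print(o["time_s"],o["tcp_pos"],o["contact_force"])
c=snapshot("scene"); old=np.load("pics/scene.npy")
w=np.load("pics/w5.npy")
f=lambda im,a,b:cv2.resize(im[a:a+60,b:b+80],(400,300),interpolation=cv2.INTER_CUBIC)
cv2.imwrite("pics/w6.png",np.vstack([np.hstack([f(w,175,215),f(s["frame"],175,215)]),np.hstack([f(old,165,215),f(c["frame"],165,215)])]))
E
```

```text
14.0 [ 0.5874364  -0.04816443  0.20842684] [-0.85738047  0.28282209  0.25800683]
```

View pics/w6.png

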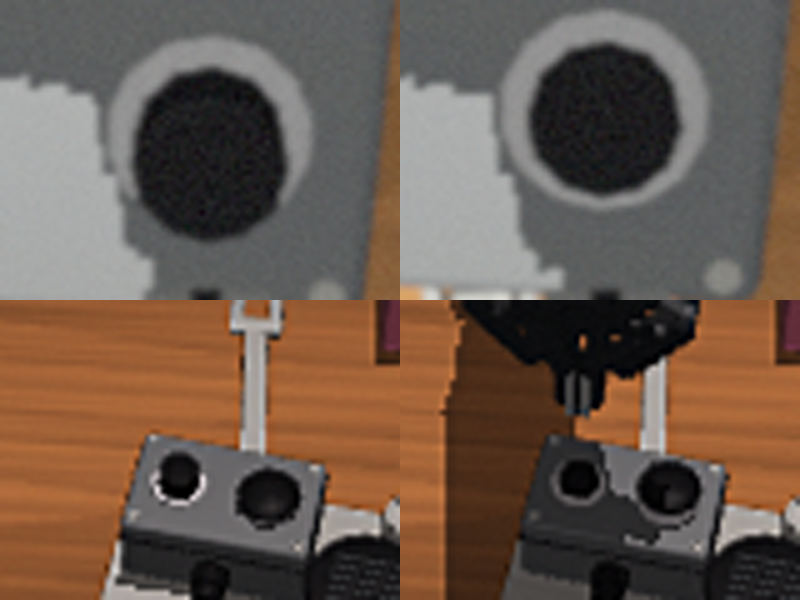

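Coolant start is in: its ring is now fully visible around the flat disc in both views, and the box is unmoved. I go to the feed start.

Request:
jog_arm(plan="-0.12 0.02 0.05 0 0 0; -0.24 0.1 0.05 0 0 0; -0.34 0.2 0.05 0 0 0; -0.34 0.36 0.05 0 0 0; -0.34 0.52 0 0 0 0; -0.34 0.68 0 0 0 0; -0.34 0.84 -0.05 0 0 0; -0.34 0.98 -0.1 0 0 0; -0.34 1 -0.12 0 0 0; -0.34 1 -0.12 0 0 0")

```text
time_s: 15.05
tcp_pos: [0.4846, 0.253, 0.1718]
tcp_rot: [3.141, 0.003, -0.094]
contact_force: [-0.3, -0.8, 0.6]
opening: 0.0002
grasp_force: 0.0
```

```bash
python3 - <<'E'
from h import *
find("feed_start_top",.09,2)
E
```

```text
[389.2 299.4  19.9  21.2] 0.81 [0.34280494 0.11778679 0.09      ] [0.56480732 0.24529669 0.32634316]
[390.6 298.4  17.9  19.4] 0.75 [0.34396205 0.11368045 0.09      ] [0.56588103 0.24247417 0.32781743]
15.25 [0.48655943 0.25009179 0.173786  ] [ 3.14108283e+00 -8.38589513e-04 -9.93011233e-02] [-0.9760028  -0.14230554  0.12949373]
```

That detection is the pink look-alike's button at (0.343, 0.114), so I ignore it. I go near the grey box's button and measure its silhouette.

Request:
jog_arm(plan="0 0 -0.07 0 0 0; 0 0 -0.14 0 0 0; 0 0 -0.2 0 0 0; 0 0 -0.24 0 0 0; 0 0 -0.26 0 0 0; 0 0 -0.27 0 0 0; 0 0 -0.27 0 0 0; 0 0 -0.27 0 0 0; 0 0 -0.27 0 0 0; 0 0 -0.27 0 0 0")

```text
time_s: 16.25
tcp_pos: [0.4861, 0.252, 0.0928]
tcp_rot: [-3.141, -0.001, -0.097]
contact_force: [-0.0, -0.4, -0.2]
opening: -0.0001
grasp_force: 0.0
```

```bash
python3 - <<'E'
from h import *
s=near()
print([(np.round(d["extent"],1),round(d["confidence"],2)) for d in find_in(s,"feed_start_top")])
for x in (.483,.485,.487): print(x,np.round(sil(s,x,.2525,.092,.0775),1))
E
```

```text
16.3 [0.485986   0.25197041 0.09267204] [ 0.06234688 -0.25420471 -0.14756616]
248 v200..240 [131, 128, 128, 149, 164, 167, 165, 164, 165, 156, 114, 49, 22, 26, 26, 32, 27, 30, 23, 36, 36, 38, 31, 31, 32, 35, 31, 39, 33, 38, 37, 46, 73, 109, 117, 119, 118, 121, 121, 118]
256 v200..240 [130, 128, 129, 148, 163, 166, 164, 165, 164, 166, 147, 88, 37, 32, 18, 30, 31, 27, 23, 32, 32, 32, 35, 32, 34, 32, 35, 28, 34, 26, 39, 33, 33, 30, 25, 29, 29, 32, 39, 30]
264 v200..240 [131, 131, 127, 128, 129, 132, 145, 163, 165, 167, 168, 166, 166, 162, 151, 126, 95, 58, 34, 30, 26, 34, 29, 30, 35, 30, 32, 40, 36, 33, 29, 42, 78, 110, 119, 122, 119, 121, 119, 116]
226 u232..280 [75, 31, 34, 33, 35, 35, 38, 33, 24, 33, 23, 34, 28, 33, 36, 27, 31, 35, 36, 32, 29, 39, 35, 38, 35, 30, 39, 33, 35, 37, 37, 34, 32, 30, 28, 27, 79, 142, 164, 163, 164, 163, 162, 154, 137, 129, 129, 132, 130]
229 u232..280 [51, 25, 30, 36, 34, 35, 37, 29, 31, 34, 31, 34, 33, 28, 33, 39, 38, 29, 29, 31, 36, 36, 35, 35, 26, 32, 37, 39, 33, 33, 34, 34, 33, 30, 39, 29, 51, 112, 153, 166, 163, 163, 158, 143, 133, 133, 131, 129, 128]
231 u232..280 [37, 26, 35, 31, 34, 25, 40, 35, 36, 35, 35, 36, 37, 36, 40, 43, 46, 41, 39, 44, 47, 40, 37, 35, 33, 34, 40, 41, 40, 43, 42, 45, 42, 43, 44, 40, 54, 111, 153, 167, 165, 164, 156, 137, 129, 128, 133, 130, 130]
234 u232..280 [49, 37, 31, 34, 37, 36, 33, 28, 39, 34, 56, 89, 114, 120, 118, 120, 117, 119, 116, 120, 109, 75, 45, 29, 25, 34, 52, 98, 116, 119, 117, 116, 119, 119, 117, 119, 117, 115, 151, 164, 166, 159, 144, 133, 133, 130, 130, 130, 128]
[(array([ 48.1, 357.2,  20.5,  21.2]), 0.87), (array([247.6, 226.7,  36.6,  32.2]), 0.85)]
0.483 [210.8 235.  274.8]
0.485 [207.9 234.2 274.9]
0.487 [204.9 233.9 274.6]
```

Request:
jog_arm(plan="-0.008 0.01 0 0 0 0; -0.008 0.01 -0.02 0 0 0; -0.008 0.01 -0.04 0 0 0; -0.008 0.01 -0.047 0 0 0; -0.008 0.01 -0.054 0 0 0; -0.008 0.01 -0.06 0 0 0; -0.008 0.01 -0.066 0 0 0; -0.008 0.01 -0.072 0 0 0; -0.008 0.01 -0.075 0 0 0; -0.008 0.01 -0.075 0 0 0")

```text
time_s: 17.35
tcp_pos: [0.4833, 0.255, 0.07]
tcp_rot: [-3.142, 0.0, -0.097]
contact_force: [-2.8, 0.1, 7.4]
opening: 0.0001
grasp_force: 3.5
```

Request:
jog_arm(plan="0 0 -0.003 0 0 0; 0 0 -0.006 0 0 0; 0 0 -0.01 0 0 0; 0 0 -0.01 0 0 0; 0 0 -0.01 0 0 0; 0 0 -0.01 0 0 0; 0 0 -0.01 0 0 0; 0 0 -0.01 0 0 0; 0 0 -0.01 0 0 0; 0 0 -0.01 0 0 0")

```text
time_s: 18.35
tcp_pos: [0.4833, 0.255, 0.0675]
tcp_rot: [-3.142, -0.0, -0.097]
contact_force: [-3.4, -1.3, 11.0]
opening: 0.0001
grasp_force: 5.3
```

Request:
jog_arm(plan="0 0 0.03 0 0 0; 0 0 0.06 0 0 0; 0 0 0.08 0 0 0; 0 0 0.085 0 0 0; 0 0 0.085 0 0 0; 0 0 0.085 0 0 0; 0 0 0.085 0 0 0; 0 0 0.085 0 0 0; 0 0 0.085 0 0 0; 0 0 0.085 0 0 0")

```text
time_s: 19.35
tcp_pos: [0.4834, 0.2548, 0.0922]
tcp_rot: [3.141, 0.0, -0.097]
contact_force: [-0.3, -0.0, 0.2]
opening: -0.0002
grasp_force: 0.0
```

```bash
python3 - <<'E'
from h import *
s=near()
for zt in (.092,.084): print(zt,np.round(sil(s,.4834,.255,zt,.0775,229),1))
E
```

```text
19.4 [0.48334403 0.25488029 0.09220458] [ 0.00280684 -0.59235175  0.37654176]
248 v200..240 [163, 165, 164, 164, 166, 159, 135, 75, 25, 17, 19, 36, 36, 34, 38, 38, 36, 35, 26, 34, 34, 35, 27, 35, 35, 36, 35, 33, 34, 39, 27, 42, 74, 110, 120, 123, 120, 120, 118, 117]
256 v200..240 [167, 168, 170, 169, 169, 161, 102, 44, 26, 33, 39, 38, 32, 34, 34, 31, 36, 28, 35, 30, 41, 33, 31, 39, 33, 30, 30, 34, 33, 28, 38, 33, 34, 34, 33, 31, 34, 33, 37, 27]
264 v200..240 [140, 155, 164, 166, 165, 164, 167, 160, 131, 72, 32, 27, 31, 34, 29, 35, 33, 34, 34, 32, 37, 31, 34, 37, 29, 35, 36, 30, 34, 33, 37, 39, 76, 113, 121, 119, 121, 118, 121, 121]
226 u232..280 [167, 168, 162, 138, 88, 39, 31, 36, 36, 27, 24, 32, 33, 28, 33, 37, 35, 38, 30, 26, 35, 38, 32, 30, 30, 37, 37, 38, 35, 32, 29, 36, 36, 31, 35, 35, 30, 36, 33, 28, 65, 125, 155, 168, 165, 164, 158, 142, 133]
229 u232..280 [163, 165, 163, 141, 93, 47, 28, 33, 37, 42, 31, 35, 33, 36, 25, 40, 39, 34, 35, 36, 36, 34, 36, 37, 28, 30, 25, 39, 34, 31, 35, 36, 33, 33, 38, 33, 35, 31, 30, 26, 54, 109, 156, 167, 165, 161, 153, 135, 130]
231 u232..280 [158, 165, 165, 154, 117, 63, 32, 39, 34, 36, 35, 35, 32, 42, 40, 39, 42, 39, 45, 43, 44, 40, 36, 35, 33, 30, 27, 39, 45, 39, 36, 45, 39, 38, 42, 46, 43, 35, 30, 48, 90, 136, 158, 164, 165, 158, 143, 136, 133]
234 u232..280 [194, 182, 168, 168, 164, 146, 113, 63, 37, 31, 54, 85, 115, 120, 122, 119, 120, 123, 119, 118, 104, 76, 47, 30, 33, 37, 52, 97, 116, 119, 118, 120, 121, 120, 121, 121, 112, 79, 86, 135, 164, 167, 162, 154, 141, 133, 132, 130, 134]
0.092 [206.5 234.9 274.9]
0.084 [206.5 235.2 274.6]
```

The feed start is in: the silhouette has narrowed at the lower rows and end-stop stiffness was felt. I raise the hand clear and hand in.

Request:
jog_arm(plan="0 0 0.1 0 0 0; 0 0 0.2 0 0 0; 0 0 0.3 0 0 0; 0 0 0.4 0 0 0; 0 0 0.45 0 0 0; 0 0 0.45 0 0 0; 0 0 0.45 0 0 0; 0 0 0.45 0 0 0; 0 0 0.45 0 0 0; 0 0 0.45 0 0 0")

```text
time_s: 20.4
tcp_pos: [0.4831, 0.2547, 0.2264]
tcp_rot: [3.141, 0.001, -0.097]
contact_force: [-1.0, 0.4, -0.3]
opening: 0.0001
grasp_force: 0.0
```

```bash
python3 - <<'E'
from h import *
c=snapshot("scene")["frame"]; old=np.load("pics/scene.npy")
for n,u,v in (("sp",153,170),("co",250,200),("fe",347,192)):
    print(n,[int((cv2.cvtColor(f,cv2.COLOR_BGR2GRAY)[v-9:v+9,u-7:u+8]<40).sum()) for f in (old,c)])
print(sign_off())
E
```

```text
sp [43, 29]
co [58, 44]
fe [46, 34]
the job is handed in; nothing more can be done
None
```

I pressed the three start buttons in order (spindle, coolant, feed) and handed in at about 20 s with the hand clear; the last scene picture shows all three in, but sign-off returned no verdict.

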